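# Refit the push knob of a pottery turntable's control box

### The job

The knob of the turntable's control box has come off. First clear both broken bits of clay off the box into the scrap bin; then turn the knob so that its nose points the way the flat of the D-shaped spindle faces, push it fully onto the spindle, and press it all the way down against the spring. Finish while still holding the knob pressed down (do not let go), and leave the mugs and the brush alone.

Things in the scene. Friction and masses are not known exactly. Their poses are not given: they have to be found in the camera images.
- controller: Control box, fixed to the bench: 240 x 200 mm, grey with a dark flat steel panel on top, 50 mm above the bench. Origin: centre of its underside.
- spindle_tip (a point): Centre of the top of the upright brass D-spindle, 80 mm above the bench (30 mm above the panel) unpressed. 20 mm round with one flat 4.5 mm from the axis; x is level and points out of the flat, z up. The top 3 mm taper in by about 1.2 mm. A steel nut, 28 mm across and 4 mm high, surrounds its foot. Its place on the panel and the way the flat faces vary.
- spindle (a joint): How far the spindle is plunged, m: 0 = up, 0.006 = all the way down at its stop. A spring pushes it up: about 3 N to begin with, 9 N at the stop. The spindle does not turn; it only plunges, and its tip point with it.
- knob: Loose black plastic knob, about 70 g, standing upright on the bench. Twelve-sided skirt 44 mm wide, 22 mm high; on it a grip bar 14 mm wide (along y), 40 mm long (along x), from 22 to 48 mm above the underside, drawn out at +x into a narrow nose (9, then 5 mm wide). Origin: centre of the underside, on the bore's axis; z up.
- knob_nose (a point): Tip of the nose, 32 mm from the axis along the knob's x, 35 mm above its underside. The bore, open below, is a D 22 mm across, 18 mm deep, its flat 6 mm from the axis on the nose (+x) side: 1 to 1.5 mm clear of the spindle. Fully on, the spindle's top meets the bore's end and the knob's underside is 12 mm above the panel (6 mm when pressed all the way).
- shard_a: Broken bit of dry pale clay, about 40 g, lying on the panel right beside the spindle, in the knob's way: 36 mm long (x, up to 45 with its ragged end), 24 mm wide (y), 24 mm high (up to 29 with a ragged top). Origin: centre of its underside. Its long axis points roughly at the spindle.
- shard_b: Another such bit of the same size, lying on the panel nearer the robot. Origin: centre of its underside.
- scrap_bin: Open grey plastic scrap bin fixed on the bench to the left or right of the control box: 160 (x) x 130 (y) x 70 mm high, walls and floor 5 mm. Origin: centre of its underside. The knob stands on the other side.
- mug_1: Unfired clay mug, 82 mm across, 90 mm high, beyond the control box; leave alone. Origin: centre of its underside.
- mug_2: Another such mug; leave alone. Origin: centre of its underside.
- brush: Brush lying on the bench; leave alone.
Things that resemble listed ones, but are neither listed nor needed, are in the scene too. Several things have the shape of the knob; the one meant has the colours described above.

How it is judged:
By the outcome, as a careful person would: the job done as asked, in the order asked, and still so for the second after the job is handed in, while the arm keeps its last pose, push and grip.
It also fails if it takes over 67 s, if anything falls off the work surface, if the arm or the gripper's body presses on something with over 40 N, if the wrist force passes 120 N, or if a joint passes its speed limit or range.

### The arm

A 6-joint arm with a two-finger parallel gripper is mounted at the origin on the work surface. World frame = base frame: x ahead of the robot, y to its left, z up, the work surface at z = 0. Lengths are in m, angles in degrees, forces in N, time in s.
With the tool pointing down it reaches from about 0.25 to 0.725 m from the base axis. Payload 9.7 kg.
Tool frame: the origin (TCP) lies midway between the tips of the shut fingers; the grasp point (between the pads) lies 19 mm behind it; z points along the fingers, x is the direction in which the jaws open and shut, and the axes are right-handed (so a half turn about z gives the same grasp; the last joint's range is limited). The gripper opens to 85 mm and grips with 20 to 120 N. Pads are 22 mm wide; open, the fingers measure 114 mm over their backs; the gripper's body (76 mm by 85 mm) begins 54 mm behind the grasp point. The pads swing forward as they close: fully open they stand 13 mm farther back than shut.
Start: joints at [74.083, 4.979, 10.078, 95.1, 0, 90], TCP at [0.151, 0.529, 0.231] pointing down, gripper open.
Joint ranges: [-179.16, 179.16], [-48.56, 103.87], [-65.8, 70.77], [-126.05, 130.52], [-82.76, 87.17], [-180, 180]. Speed limits (degrees/s): [127.2, 127.2, 147.25, 180, 180, 180].

### API

Orientations are given as [roll, pitch, yaw] about the fixed x, y, z axes, in that order (R = Rz(yaw) Ry(pitch) Rx(roll)).
In Python, from workcell import sensors, camera, get_calibration, bot, recognise, place_of gives the robot as it stands. The module is installed in compiled form; this text tells all that it offers.
- The arm moves only by the tool send_rows, never from a script. Its argument "plan" is a list of rows, each a list of 3 entries, a list of its own where there are three numbers: the shift along the tool's x, y, z normalised to -1 to 1, where 1 is 0.3 m, then the turn, a rotation vector about the tool's x, y, z normalised to -1 to 1, where 1 is pi rad, then the closure, from -1 (fully open) to 1 (shut). In form: [[[x, y, z], [rx, ry, rz], claw], ...]. A call has 1 to 10 rows; each row is the pose to reach, as a shift and turn from the pose commanded when the call began, along the tool's axes at that moment, turning the shorter way round; what a row does not reach only later rows make up. A row lasts 1/10 s, in which the tool goes at most 50 mm and 8.59 degrees, less where a joint would pass 70% of its speed; a pose out of reach is approached as far as the arm can. A call with a number of a shift or a turn outside -1 to 1 is refused whole. A call with a gripper value outside its range is refused whole. The fingers move at their own pace and stop on an object; "force" is the grip in N (left out, the last holds). Time passes only in rows, so rows that repeat a pose let the fingers close. It gives the time, the measured TCP pose, the force and the opening at its end, in the units of the state.
- sensors.get_obs(): the state, without advancing time (a new reading comes with each control period).
- camera(name): name is "side" or "top"; returns the picture (384x512x3 uint8, blue, green, red); there is no depth.
- get_calibration(name): a dict with "fx", "fy", "cx", "cy" (pixels), "R" (3x3) and "t" (3): a world point X has camera coordinates R X + t. Camera axes: x right, y down, z forward; pixel columns grow to the right and rows downward; lengths in m; the calibration is good to about 2 mm. A picture is of the moment at which its call begins. get_calibration takes no time and is no camera call.
- bot.job_done(): hands the job in, once; it reports no verdict.
Trained networks look in the newest picture that a camera, given by its name, has taken for a name from the list of things; names that differ only in an ending like _2 or _b are one class to them, and where a whole thing is asked for, a point or a joint stands for the part that bears it (a point fixed in the world has none). Each returns a list of dicts, best first, with "p" (0 to 1); they miss things now and then, are a little off and sometimes report something else, mostly with a low value. They report only what shows in the picture. A call takes as long as a camera call. They do not tell look-alikes from the thing itself.
- recognise(label, camera): "point" ([column, row] in pixels, amid what is visible of it).
- place_of(label, camera): "point" ([column, row] in pixels: a listed point, or the origin of a listed thing).
The state is a dict: "time": time; "q": joint angles; "qd": joint speeds; "joint_efforts": joint torques, N m; "ee_pos": TCP position; "tcp_rot": TCP orientation; "wrist_force": force on the tool from outside, world axes, zero at the start; "torque": the same for the moment, N m; "opening": finger opening in m.
Only numpy, scipy, OpenCV 4.12 (cv2) and the standard library are available. Lean on these libraries where they do the work, as an engineer would, in place of code of your own. Each camera call takes 0.05 s, during which the arm holds its last target. There are 200 camera calls.

## Working session

There is one attempt and no reset: what is moved stays moved. The work goes in short steps, Python scripts to look and compute and a tool call to move; the robot and the scene stay as the last step left them, time stands still between calls to the robot, and variables do not carry over. Pictures are saved under pics/ and viewed, on a budget of 10 in all, crops included, one or two more only if the job needs it, and the job is handed in when it is done.

Besides the shell and the picture viewer there is one more tool, called after ">>>" as name(argument=value, ...) on one line, values as JSON. send_rows: Moves the arm, as the interface text tells. Scaled input: -1 to 1 covers 0.3 m each way for a shift and pi rad each way for a turn. Its arguments: {"type":"object","properties":{"plan":{"type":"array"},"force":{"type":"number"}},"required":["plan"]}

```bash
mkdir -p pics; cat > h.py <<'E'
import numpy as np, cv2
from workcell import sensors, camera, get_calibration, bot, recognise, place_of
from scipy.spatial.transform import Rotation as Ro
def ray(cam,p):
    c=get_calibration(cam);R=np.array(c["R"]);t=np.array(c["t"])
    d=R.T@np.array([(p[0]-c["cx"])/c["fx"],(p[1]-c["cy"])/c["fy"],1.]);return -R.T@t,d
def at_z(cam,p,z):
    o,d=ray(cam,p);return o+d*(z-o[2])/d[2]
def proj(cam,X):
    c=get_calibration(cam);x=np.array(c["R"])@np.array(X)+np.array(c["t"])
    return np.array([c["fx"]*x[0]/x[2]+c["cx"],c["fy"]*x[1]/x[2]+c["cy"]])
def tri(ps):
    A=np.zeros((3,3));b=np.zeros(3)
    for cam,p in ps:
        o,d=ray(cam,p);d/=np.linalg.norm(d);M=np.eye(3)-np.outer(d,d);A+=M;b+=M@o
    return np.linalg.solve(A,b)
def crop(im,c,hw,s,name):
    x,y=map(int,c);x0=max(x-hw,0);y0=max(y-hw*3//4,0)
    k=im[y0:y+hw*3//4,x0:x+hw];cv2.imwrite(name,cv2.resize(k,None,fx=s,fy=s,interpolation=cv2.INTER_CUBIC));return x0,y0
def state():
    o=sensors.get_obs();print({k:np.round(o[k],4).tolist() for k in("time","q","ee_pos","tcp_rot","wrist_force","opening")})
    return o
def delta(P,rpy):
    """shift & turn in tool units from the measured pose"""
    o=sensors.get_obs();R=Ro.from_euler("xyz",o["tcp_rot"],degrees=True)
    s=R.inv().apply(np.array(P)-o["ee_pos"])/0.3
    r=(R.inv()*Ro.from_euler("xyz",rpy,degrees=True)).as_rotvec()/np.pi
    return np.round(s,4).tolist(),np.round(r,4).tolist()
E
python3 - <<'E'
from h import *
state()
ims={}
for c in("top","side"):
    ims[c]=camera(c);cv2.imwrite(f"pics/{c}0.png",ims[c])
    for l,z in(("controller",0),("spindle_tip",.08),("knob",0),("knob_nose",.035),("shard_a",.05),("scrap_bin",0),("mug_1",0)):
        print(c,l,[(np.round(d["point"]).tolist(),round(d["p"],2),np.round(at_z(c,d["point"],z)[:2],3).tolist()) for d in place_of(l,c)[:5]])
h=np.hstack([ims["top"],ims["side"]]);
E
```

```text
{'time': 0.0, 'q': [74.0836, 5.0125, 10.0339, 95.0985, -0.0002, 90.0002], 'ee_pos': [0.1508, 0.5287, 0.2306], 'tcp_rot': [179.9998, 0.0771, 74.0834], 'wrist_force': [-0.3999, -0.4365, -1.0592], 'opening': 0.0855}
top controller []
top spindle_tip [([278.0, 207.0], 0.52, [0.567, -0.087])]
top knob [([348.0, 209.0], 0.63, [0.566, -0.279]), ([348.0, 251.0], 0.54, [0.454, -0.274])]
top knob_nose [([351.0, 237.0], 0.72, [0.489, -0.276]), ([361.0, 216.0], 0.72, [0.543, -0.304])]
top shard_a [([264.0, 197.0], 0.5, [0.599, -0.053]), ([284.0, 252.0], 0.45, [0.456, -0.098])]
top scrap_bin [([141.0, 248.0], 0.67, [0.476, 0.285])]
top mug_1 [([214.0, 136.0], 0.97, [0.786, 0.083]), ([276.0, 138.0], 0.93, [0.774, -0.093])]
side controller [([214.0, 227.0], 0.91, [0.531, -0.032]), ([238.0, 212.0], 0.47, [0.607, -0.026])]
side spindle_tip [([240.0, 211.0], 0.56, [0.576, -0.081])]
side knob [([246.0, 324.0], 0.97, [0.459, -0.28]), ([364.0, 308.0], 0.18, [0.682, -0.39])]
side knob_nose [([287.0, 301.0], 0.71, [0.547, -0.3]), ([256.0, 308.0], 0.69, [0.485, -0.276])]
side shard_a [([195.0, 249.0], 0.57, [0.45, -0.095]), ([241.0, 206.0], 0.53, [0.599, -0.05])]
side scrap_bin [([141.0, 165.0], 0.84, [0.472, 0.275]), ([218.0, 228.0], 0.53, [0.539, -0.04])]
side mug_1 [([311.0, 204.0], 0.86, [0.777, -0.109]), ([268.0, 161.0], 0.63, [0.782, 0.086])]
```

```bash
python3 -c "
import cv2,numpy as np
a=cv2.imread('pics/top0.png');b=cv2.imread('pics/side0.png')
cv2.imwrite('pics/both.png',cv2.resize(np.vstack([a,b]),(800,1200))[:, :][:600*2])
cv2.imwrite('pics/t800.png',cv2.resize(a,(800,600)));cv2.imwrite('pics/s800.png',cv2.resize(b,(800,600)))"
```

```text
(no output)
```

View pics/t800.png

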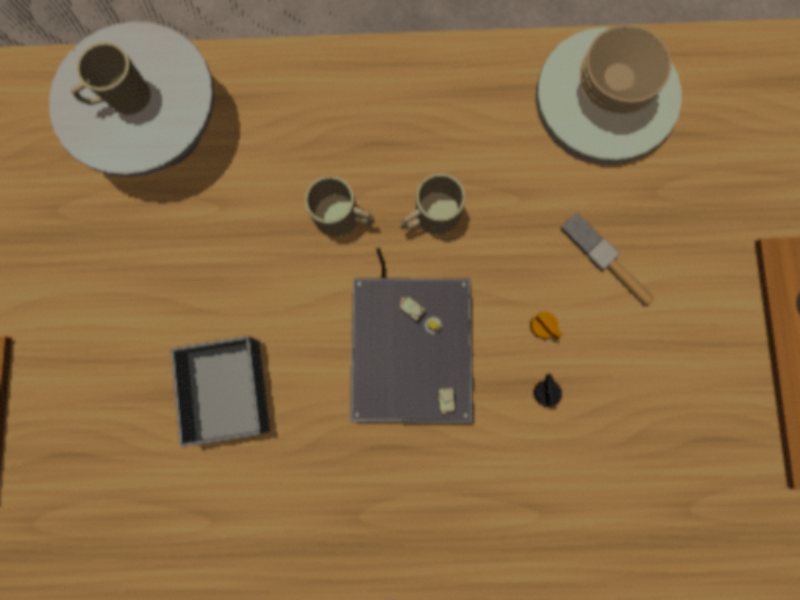

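View pics/s800.png

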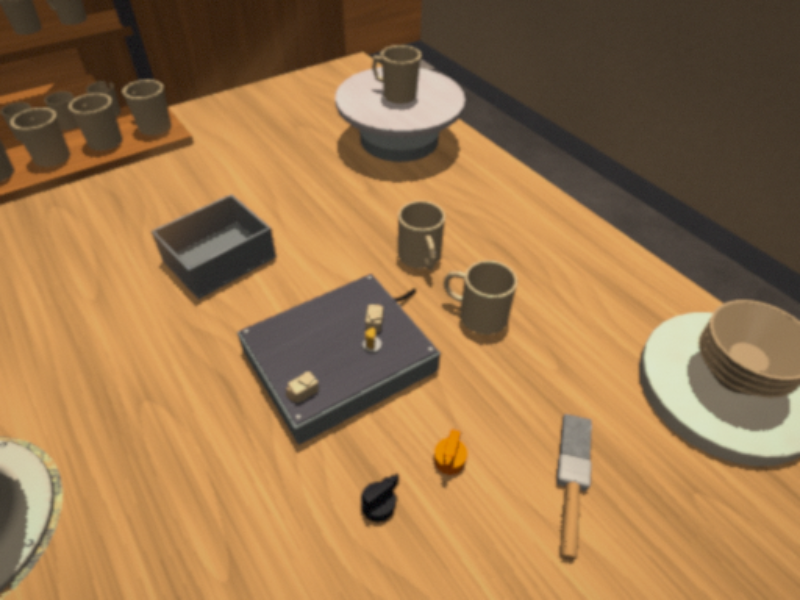

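Top view: the bin is at (220,390), the box at (412,350), and shard_a at (412,308) touches the spindle at (433,325). Shard_b is at (447,400), all in the 800-wide picture. There are two knob shapes: orange at (545,325) and black at (547,391). The black one fits the description ("black plastic"). I'll confirm it in an enlarged crop together with the spindle.

```bash
python3 - <<'E'
from h import *
a=cv2.imread('pics/top0.png');b=cv2.imread('pics/side0.png')
def c(im,x,y,h): return cv2.resize(im[y-h*3//4:y+h*3//4,x-h:x+h],(400,300),interpolation=cv2.INTER_CUBIC)
cv2.imwrite('pics/m1.png',np.vstack([np.hstack([c(a,272,203,20),c(b,238,212,20)]),np.hstack([c(a,349,232,36),c(b,264,306,44)])]))
E
```

```text
(no output)
```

View pics/m1.png

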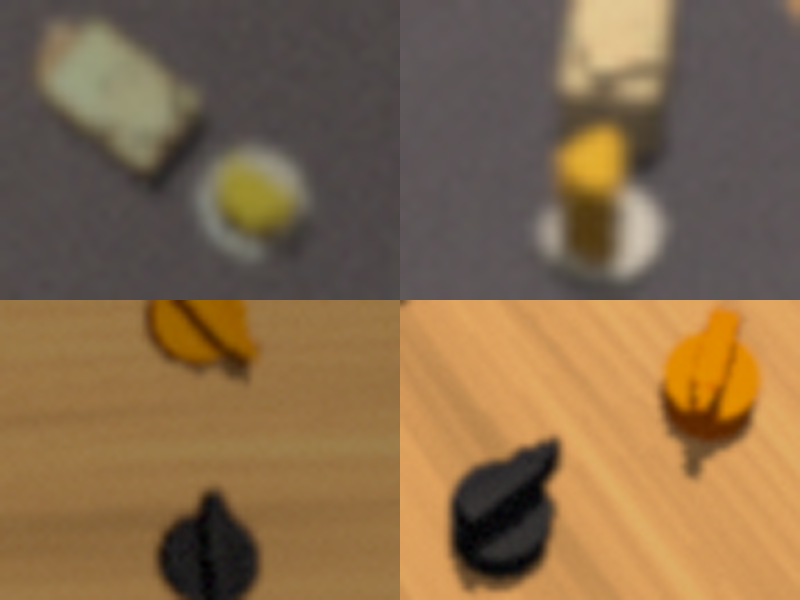

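The crop confirms it: the black knob (top ~(348,250), nose toward +x) is the one meant, and the orange one is a look-alike. Next I'll measure the shard poses and the bin.

```bash
cat >> h.py <<'E'
def avg(cam,n=4): return np.mean([camera(cam).astype(float) for _ in range(n)],0)
E
python3 - <<'E'
from h import *
im=avg("top",4); np.save("top0.npy",im)
up=cv2.resize(im.astype(np.float32),None,fx=4,fy=4,interpolation=cv2.INTER_CUBIC)
for n,(x,y) in dict(a=(264,197),b=(285,256)).items():
    h=14;s=up[(y-h)*4:(y+h)*4,(x-h)*4:(x+h)*4]
    g=s[:,:,1]; m=((g>105)&(s[:,:,0]>80)).astype(np.uint8)
    k,l,st,ce=cv2.connectedComponentsWithStats(m)
    for i in range(1,k):
        if st[i,4]<300: continue
        pts=np.argwhere(l==i)[:,::-1].astype(np.float32)
        P=np.array([at_z("top",(p[0]/4+x-h-.375,p[1]/4+y-h-.375),.076)[:2] for p in pts])
        r=cv2.minAreaRect((P*1000).astype(np.float32))
        u,sv,vt=np.linalg.svd(P-P.mean(0),full_matrices=False)
        print(n,st[i,4],"rect",np.round(r[0]),np.round(r[1]),round(r[2]),"mean",P.mean(0).round(4),"axis",np.degrees(np.arctan2(vt[0,1],vt[0,0])).round(1))
# bin rim corners from the viewed 800-px picture
for p in((175,348),(250,338),(268,434),(182,444)): print("bin rim",at_z("top",(p[0]*.64,p[1]*.64),.07)[:2].round(3))
for c in("top","side"): print(c,get_calibration(c)["fx"],(-np.array(get_calibration(c)["R"]).T@get_calibration(c)["t"]).round(3))
E
```

```text
a 2008 rect [598. -48.] [40. 24.] 51 mean [ 0.597  -0.0486] axis -130.6
a 333 rect [571. -77.] [11. 24.] 55 mean [ 0.5714 -0.0763] axis 144.7Traceback (most recent call last):
  File "<stdin>", line 11, in <module>
  File "h.py", line 8, in at_z
    o,d=ray(cam,p);return o+d*(z-o[2])/d[2]
        ~~~^^^^^^^
  File "h.py", line 5, in ray
    c=get_calibration(cam);R=np.array(c["R"]);t=np.array(c["t"])
ValueError: time passes only in moves, steps and waits
```

```bash
sed -i 's/^from scipy/import functools\nget_calibration=functools.lru_cache(get_calibration)\nfrom scipy/' h.py
python3 - <<'E'
from h import *
im=np.load("top0.npy")
up=cv2.resize(im.astype(np.float32),None,fx=4,fy=4,interpolation=cv2.INTER_CUBIC)
x,y=285,256;h=14;s=up[(y-h)*4:(y+h)*4,(x-h)*4:(x+h)*4]
m=((s[:,:,1]>105)&(s[:,:,0]>80)).astype(np.uint8)
k,l,st,ce=cv2.connectedComponentsWithStats(m)
for i in range(1,k):
    if st[i,4]<300: continue
    pts=np.argwhere(l==i)[:,::-1]
    P=np.array([at_z("top",(p[0]/4+x-h-.375,p[1]/4+y-h-.375),.076)[:2] for p in pts])
    r=cv2.minAreaRect((P*1000).astype(np.float32))
    u,sv,vt=np.linalg.svd(P-P.mean(0),full_matrices=False)
    print("b",st[i,4],np.round(r[0]),np.round(r[1]),round(r[2]),P.mean(0).round(4),np.degrees(np.arctan2(vt[0,1],vt[0,0])).round(1))
for p in((175,348),(250,338),(268,434),(182,444)): print("bin rim",at_z("top",(p[0]*.64,p[1]*.64),.07)[:2].round(3))
for c in("top","side"): print(c,(-np.array(get_calibration(c)["R"]).T@get_calibration(c)["t"]).round(3))
state()
print(delta([.35,.20,.2],[180,0,-35]))
E
```

```text
b 2103 [ 446. -100.] [38. 23.] 3 [ 0.4466 -0.1001] 179.5
bin rim [0.54  0.338]
bin rim [0.553 0.215]
bin rim [0.399 0.184]
bin rim [0.387 0.321]
top [ 0.454 -0.04   1.019]
side [ 0.285 -0.543  0.732]
{'time': 1.0, 'q': [74.0844, 4.9809, 10.0777, 95.0993, 0.0001, 90.0006], 'ee_pos': [0.1508, 0.5289, 0.2313], 'tcp_rot': [-179.9999, 0.0025, 74.0838], 'wrist_force': [0.2129, 0.553, 0.0501], 'opening': 0.0854}
([-0.8723, 0.9391, 0.1042], [0.0, 0.0, 0.606])
```

```bash
python3 - <<'E'
from h import *
print(delta([.32,.24,.2],[180,0,90]))
E
```

```text
([-0.7715, 0.8064, 0.1042], [-0.0, 0.0, -0.0884])
```

>>> send_rows(plan=[[[-0.77,0.806,0.104],[0,0,-0.088],-1],[[-0.77,0.806,0.104],[0,0,-0.088],-1],[[-0.77,0.806,0.104],[0,0,-0.088],-1],[[-0.77,0.806,0.104],[0,0,-0.088],-1],[[-0.77,0.806,0.104],[0,0,-0.088],-1],[[-0.77,0.806,0.104],[0,0,-0.088],-1],[[-0.77,0.806,0.104],[0,0,-0.088],-1],[[-0.77,0.806,0.104],[0,0,-0.088],-1]])

```text
time: 1.8
ee_pos: [0.3214, 0.2374, 0.2]
tcp_rot: [180.0, 0.0, 89.6]
wrist_force: [-0.3, 0.5, 0.3]
opening: 0.0855
```

```bash
python3 - <<'E'
from h import *
state()
print(delta([.448,-.05,.15],[180,0,91]))
E
```

```text
{'time': 1.8, 'q': [36.4825, -16.0883, -12.8164, 93.2612, -0.0419, 36.8374], 'ee_pos': [0.3214, 0.2374, 0.2], 'tcp_rot': [179.9663, 0.0271, 89.6452], 'wrist_force': [-0.2806, 0.5242, 0.2931], 'opening': 0.0855}
([-0.9553, 0.4279, 0.1674], [0.0002, 0.0002, -0.0075])
```

>>> send_rows(plan=[[[-0.97,0.42,0.17],[0,0,0],-1],[[-0.97,0.42,0.17],[0,0,0],-1],[[-0.97,0.42,0.17],[0,0,0],-1],[[-0.97,0.42,0.17],[0,0,0],-1],[[-0.97,0.42,0.17],[0,0,0],-1],[[-0.97,0.42,0.17],[0,0,0],-1],[[-0.97,0.42,0.17],[0,0,0],-1],[[-0.97,0.42,0.17],[0,0,0],-1]])

```text
time: 2.6
ee_pos: [0.4462, -0.0525, 0.1482]
tcp_rot: [-179.9, 0.0, 89.7]
wrist_force: [0.0, 0.6, 0.0]
opening: 0.0854
```

```bash
python3 - <<'E'
from h import *
state()
print(delta([.4475,-.0995,.11],[180,0,91]),delta([.4475,-.0995,.053],[180,0,91]))
E
```

```text
{'time': 2.6, 'q': [-6.7039, -9.6312, -13.2484, 86.4525, -0.0107, -6.4434], 'ee_pos': [0.4462, -0.0525, 0.1482], 'tcp_rot': [-179.9295, 0.0028, 89.7395], 'wrist_force': [0.0245, 0.6433, 0.0107], 'opening': 0.0854}
([-0.1567, 0.0053, 0.1273], [-0.0004, 0.0, -0.007]) ([-0.1566, 0.0056, 0.3173], [-0.0004, 0.0, -0.007])
```

>>> send_rows(plan=[[[-0.155,0.005,0.12],[0,0,-0.007],-1],[[-0.155,0.005,0.14],[0,0,-0.007],-1],[[-0.155,0.005,0.25],[0,0,-0.007],-1],[[-0.155,0.005,0.315],[0,0,-0.007],-1],[[-0.155,0.005,0.315],[0,0,-0.007],-1],[[-0.155,0.005,0.315],[0,0,-0.007],1],[[-0.155,0.005,0.315],[0,0,-0.007],1],[[-0.155,0.005,0.315],[0,0,-0.007],1],[[-0.155,0.005,0.315],[0,0,-0.007],1],[[-0.155,0.005,0.315],[0,0,-0.007],1]], force=40)

```text
time: 3.6
ee_pos: [0.4476, -0.0972, 0.0555]
tcp_rot: [179.9, 0.0, 91.2]
wrist_force: [-0.9, 0.5, 5.4]
opening: 0.0231
```

>>> send_rows(plan=[[[0,0,0],[0,0,0],1],[[0,0,-0.17],[0,0,0],1],[[0,0,-0.33],[0,0,0],1],[[0.15,0,-0.4],[0,0,0],1],[[0.98,0,-0.4],[0,0,0],1],[[0.98,0,-0.4],[0,0,0],1],[[0.98,0,-0.4],[0,0,0],1],[[0.98,0,-0.4],[0,0,0],1],[[0.98,0,-0.4],[0,0,0],1],[[0.98,0,-0.4],[0,0,0],1]])

```text
time: 4.6
ee_pos: [0.4402, 0.2014, 0.1742]
tcp_rot: [-180.0, -0.1, 91.5]
wrist_force: [0.5, -0.9, -1.0]
opening: 0.023
```

```bash
python3 - <<'E'
from h import *
state()
for z in (.16,.045): print(delta([.435,.262,z],[180,0,91]), delta([.435,.262,z],[180,0,6]))
E
```

```text
{'time': 4.6, 'q': [24.5477, -4.8201, -6.0619, 88.7631, 0.0648, 23.0476], 'ee_pos': [0.4402, 0.2014, 0.1742], 'tcp_rot': [-179.9701, -0.0577, 91.5], 'wrist_force': [0.4747, -0.9263, -0.9917], 'opening': 0.023}
([0.2023, -0.0121, 0.0474], [-0.0002, -0.0003, 0.0028]) ([0.2023, -0.0121, 0.0474], [-0.0004, -0.0001, 0.475])
([0.2019, -0.0119, 0.4308], [-0.0002, -0.0003, 0.0028]) ([0.2019, -0.0119, 0.4308], [-0.0004, -0.0001, 0.475])
```

>>> send_rows(plan=[[[0.2,-0.012,0.05],[0,0,0],1],[[0.2,-0.012,0.1],[0,0,0],1],[[0.2,-0.012,0.25],[0,0,0],1],[[0.2,-0.012,0.4],[0,0,0],1],[[0.2,-0.012,0.51],[0,0,0],1],[[0.2,-0.012,0.51],[0,0,0],1],[[0.2,-0.012,0.51],[0,0,0],0],[[0.2,-0.012,0.51],[0,0,0],0],[[0.2,-0.012,0.51],[0,0,0],0],[[0.2,-0.012,0.51],[0,0,0],0]])

```text
time: 5.6
ee_pos: [0.4371, 0.2569, 0.0232]
tcp_rot: [179.9, -0.1, 91.2]
wrist_force: [1.4, 2.1, 4.9]
opening: 0.0427
```

>>> send_rows(plan=[[[0,0,-0.16],[0,0,0],0],[[0,0,-0.32],[0,0,0],0],[[0,0,-0.45],[0,0,0],-0.5],[[-0.9,0.2,-0.45],[0,0,-0.2],-1],[[-0.9,0.2,-0.45],[0,0,-0.27],-1],[[-0.9,0.2,-0.45],[0,0,-0.27],-1],[[-0.9,0.2,-0.45],[0,0,-0.27],-1],[[-0.9,0.2,-0.45],[0,0,-0.27],-1],[[-0.9,0.2,-0.45],[0,0,-0.27],-1],[[-0.9,0.2,-0.45],[0,0,-0.27],-1]])

```text
time: 6.6
ee_pos: [0.502, -0.0157, 0.1569]
tcp_rot: [-180.0, 0.0, 139.9]
wrist_force: [-0.6, -0.2, -0.3]
opening: 0.0853
```

```bash
python3 - <<'E'
from h import *
state()
for z in (.13,.053): print(delta([.598,-.050,z],[180,0,140]))
im=camera("top");cv2.imwrite("pics/t1.png",im)
print([(np.round(d["point"]).tolist(),round(d["p"],2)) for d in recognise("shard_a","top")])
E
```

```text
{'time': 6.6, 'q': [-1.7608, -2.4425, -5.71, 86.7178, -0.0616, -51.6314], 'ee_pos': [0.502, -0.0157, 0.1569], 'tcp_rot': [-179.9608, 0.0498, 139.8707], 'wrist_force': [-0.6237, -0.213, -0.2916], 'opening': 0.0853}
([-0.3183, 0.119, 0.0898], [-0.0002, 0.0003, -0.0007])
([-0.318, 0.1192, 0.3465], [-0.0002, 0.0003, -0.0007])
[([150.0, 261.0], 0.63)]
```

>>> send_rows(plan=[[[-0.318,0.119,0.08],[0,0,0],-1],[[-0.318,0.119,0.09],[0,0,0],-1],[[-0.318,0.119,0.15],[0,0,0],-1],[[-0.318,0.119,0.25],[0,0,0],-1],[[-0.318,0.119,0.343],[0,0,0],-1],[[-0.318,0.119,0.343],[0,0,0],-1],[[-0.318,0.119,0.343],[0,0,0],1],[[-0.318,0.119,0.343],[0,0,0],1],[[-0.318,0.119,0.343],[0,0,0],1],[[-0.318,0.119,0.343],[0,0,0],1]])

```text
time: 7.7
ee_pos: [0.5982, -0.0464, 0.0551]
tcp_rot: [179.9, 0.1, 139.8]
wrist_force: [-0.0, -0.6, 0.0]
opening: 0.0283
```

>>> send_rows(plan=[[[0,0,0],[0,0,0],1],[[0,0,-0.08],[0,0,0],1],[[0,0,-0.2],[0,0,0],1],[[0,0,-0.33],[0,0,0],1],[[0,0,-0.41],[0,0,0],1],[[0.73,0.63,-0.41],[0,0,0.27],1],[[0.73,0.63,-0.41],[0,0,0.27],1],[[0.73,0.63,-0.41],[0,0,0.27],1],[[0.73,0.63,-0.41],[0,0,0.27],1],[[0.73,0.63,-0.41],[0,0,0.27],1]])

```text
time: 8.7
ee_pos: [0.5608, 0.1869, 0.1771]
tcp_rot: [180.0, -0.0, 99.1]
wrist_force: [0.7, -0.7, -0.6]
opening: 0.0224
```

```bash
python3 - <<'E'
from h import *
state()
for z in (.16,.02): print(delta([.505,.268,z],[180,0,96]))
E
```

```text
{'time': 8.7, 'q': [18.4312, 9.8356, 9.438, 89.5654, -0.0012, 9.304], 'ee_pos': [0.5608, 0.1869, 0.1771], 'tcp_rot': [179.9634, -0.0048, 99.1272], 'wrist_force': [0.7354, -0.7075, -0.5808], 'opening': 0.0224}
([0.2965, -0.1406, 0.057], [0.0002, -0.0, 0.0174])
([0.2964, -0.1409, 0.5237], [0.0002, -0.0, 0.0174])
```

>>> send_rows(plan=[[[0.3,-0.15,0.05],[0,0,0.017],1],[[0.3,-0.15,0.06],[0,0,0.017],1],[[0.3,-0.15,0.12],[0,0,0.017],1],[[0.3,-0.15,0.25],[0,0,0.017],1],[[0.3,-0.15,0.4],[0,0,0.017],1],[[0.3,-0.15,0.51],[0,0,0.017],1],[[0.3,-0.15,0.51],[0,0,0.017],0],[[0.3,-0.15,0.51],[0,0,0.017],0],[[0.3,-0.15,0.51],[0,0,0.017],0],[[0.3,-0.15,0.51],[0,0,0.017],0]])

```text
time: 9.7
ee_pos: [0.5025, 0.2666, 0.0248]
tcp_rot: [179.9, -0.0, 96.4]
wrist_force: [0.1, -0.5, -0.3]
opening: 0.0426
```

>>> send_rows(plan=[[[0,0,-0.16],[0,0,0],0],[[0,0,-0.32],[0,0,0],0],[[0,0,-0.45],[0,0,0],-0.5],[[0,-0.6,-0.5],[0,0,0],-1],[[0,-0.6,-0.5],[0,0,0],-1],[[0,-0.6,-0.5],[0,0,0],-1],[[0,-0.6,-0.5],[0,0,0],-1],[[0,-0.6,-0.5],[0,0,0],-1]])

```text
time: 10.5
ee_pos: [0.3209, 0.246, 0.1755]
tcp_rot: [179.9, -0.1, 96.5]
wrist_force: [0.9, 1.2, 0.4]
opening: 0.0855
```

```bash
python3 - <<'E'
from h import *
state()
T=avg("top",6);S=avg("side",6);np.save("T.npy",T);np.save("S.npy",S)
for c in("top","side"):
    for l in("shard_a","spindle_tip","knob","knob_nose"): print(c,l,[(np.round(d["point"],1).tolist(),round(d["p"],2)) for d in place_of(l,c)])
def c(im,x,y,h): return cv2.resize(im[y-h*3//4:y+h*3//4,x-h:x+h],(400,300),interpolation=cv2.INTER_CUBIC)
t=T.astype(np.uint8);s=S.astype(np.uint8)
cv2.imwrite('pics/m2.png',np.vstack([np.hstack([c(t,276,207,16),c(s,238,216,16)]),np.hstack([cv2.resize(t,(400,300)),c(t,349,250,20)])]))
E
```

```text
{'time': 10.5, 'q': [37.467, -15.9129, -15.3934, 90.3804, 0.0038, 30.9658], 'ee_pos': [0.3209, 0.246, 0.1755], 'tcp_rot': [179.8826, -0.0749, 96.5013], 'wrist_force': [0.9105, 1.1993, 0.4025], 'opening': 0.0855}
top shard_a [([146.4, 241.6], 0.58), ([153.0, 260.1], 0.53), ([279.5, 137.6], 0.25)]
top spindle_tip [([275.5, 205.6], 0.39)]
top knob [([348.3, 250.4], 0.83), ([346.8, 208.2], 0.55)]
top knob_nose [([354.0, 239.1], 0.82), ([357.8, 213.0], 0.56)]
side shard_a [([150.0, 158.7], 0.48), ([131.2, 172.7], 0.37)]
side spindle_tip []
side knob [([285.5, 292.8], 0.97), ([244.3, 323.8], 0.92)]
side knob_nose [([285.6, 300.0], 0.66), ([253.3, 306.9], 0.65), ([133.7, 171.4], 0.47)]
```

View pics/m2.png

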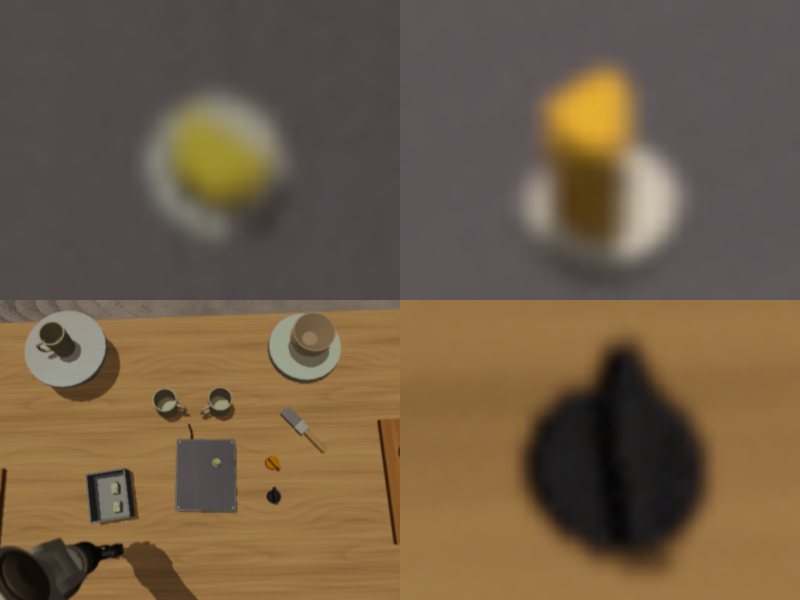

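Both shards lie in the bin at about (117,488) and (117,507) in the quarter view, and the spindle is free. Next I'll fit the spindle axis and flat direction with a rendered model in both views, and the knob the same way.

```bash
cat > fit.py <<'E'
from h import *
from scipy.optimize import minimize
SS=12
def D(r,f,n=90):
    a=np.arccos(f/r);t=np.linspace(a,2*np.pi-a,n);return np.c_[r*np.cos(t),r*np.sin(t)]
def place(P,x,y,yaw,z):
    c,s=np.cos(yaw),np.sin(yaw);return np.c_[P@np.array([[c,s],[-s,c]])+[x,y],np.full(len(P),z)]
def hull(p): return cv2.convexHull(p.astype(np.float32))[:,0]
def pj(cam,P): return np.array([proj(cam,X) for X in P])
def parts_spindle(cam,x,y,yaw):
    t=np.linspace(0,2*np.pi,40);N=.014*np.c_[np.cos(t),np.sin(t)]
    d=D(.010,.0045);di=D(.0088,.0035)
    lo,hi,top=[pj(cam,place(q,x,y,yaw,z)) for q,z in((d,.052),(d,.077),(di,.080))]
    n0,n1=[pj(cam,place(N,x,y,0,z)) for z in(.050,.054)]
    o=[hull(np.r_[n0,n1]),n1,hull(np.r_[lo,hi])]
    q=np.array([lo[0],lo[-1],hi[-1],hi[0]])
    cen=ray(cam,(0,0))[0][:2]-[x,y]
    o.append(q if cen@[np.cos(yaw),np.sin(yaw)]>.0045 else None)
    return o+[hull(np.r_[hi,top]),top]
def bar():
    return np.array([[-.02,-.007],[.012,-.007],[.02,-.0045],[.032,-.0025],[.032,.0025],[.02,.0045],[.012,.007],[-.02,.007]])
def parts_knob(cam,x,y,yaw,z0=0):
    t=np.arange(12)*np.pi/6+np.pi/12;N=.022*np.c_[np.cos(t),np.sin(t)]/np.cos(np.pi/12)
    a,b=[pj(cam,place(N,x,y,yaw,z0+z)) for z in(0,.022)]
    c,d=[pj(cam,place(bar(),x,y,yaw,z0+z)) for z in(.022,.048)]
    return [hull(np.r_[a,b]),b,hull(np.r_[c,d]),d]
def cost(v,ims,parts,win,full=False):
    E=0
    for cam,im in ims.items():
        x0,y0,w,h=win[cam];lab=np.zeros((h*SS,w*SS),np.uint8)
        ps=parts(cam,v[0],v[1],v[2])
        for i,p in enumerate(ps):
            if p is not None: cv2.fillPoly(lab,[np.round((p-[x0,y0]+.5)*SS-.5).astype(np.int32)],i+1)
        A=[]
        for i in range(len(ps)+1):
            m=cv2.GaussianBlur((lab==i).astype(np.float32),(0,0),abs(v[3])*SS)
            m=cv2.resize(m,(w,h),interpolation=cv2.INTER_AREA)
            if m.max()>.05: A.append(m.ravel())
        A=np.array(A).T;B=im[y0:y0+h,x0:x0+w].reshape(-1,3)
        B=np.asarray(B,float);A2=np.r_[A,np.eye(A.shape[1])*.02]
        c=np.linalg.lstsq(A2,np.r_[B,np.zeros((A.shape[1],3))+B.mean(0)*.02],rcond=None)[0]
        E+=((A@c-B)**2).mean()
    return E
def fit(ims,parts,win,x,y,yaws):
    r=[]
    for a in yaws:
        s=minimize(cost,[x,y,np.radians(a),.6],(ims,parts,win),method="Nelder-Mead",options=dict(initial_simplex=[[x,y,np.radians(a),.6],[x+.003,y,np.radians(a),.6],[x,y+.003,np.radians(a),.6],[x,y,np.radians(a+15),.6],[x,y,np.radians(a),.8]],maxfev=130,xatol=1e-5,fatol=1e-3))
        r.append((s.fun,s.x))
    return sorted(r,key=lambda q:q[0])
def show(r,n=4):
    for f,x in r[:n]: print(round(f,2),x[:2].round(4),np.degrees(x[2]).round(1)%360,x[3].round(2))
def wins(x,y,z,hw):
    o={}
    for c in("top","side"):
        p=proj(c,(x,y,z)).astype(int);o[c]=(p[0]-hw,p[1]-hw,2*hw,2*hw)
    return o
E
cat > run.py <<'E'
from fit import *
T=np.load("T.npy");S=np.load("S.npy")
w=wins(.569,-.085,.062,9)
for n,ims in dict(both=dict(top=T,side=S),top=dict(top=T),side=dict(side=S)).items():
    print("spindle",n);show(fit(ims,parts_spindle,w,.568,-.085,range(0,360,30)))
w=wins(.456,-.276,.02,14)
for n,ims in dict(both=dict(top=T,side=S),top=dict(top=T)).items():
    print("knob",n);show(fit(ims,parts_knob,w,.456,-.276,(-20,0,20)),2)
E
time python3 run.py
```

```text
spindle both
91.74 [ 0.5696 -0.0831] 318.1 0.92
92.97 [ 0.5698 -0.0832] 318.8 0.84
94.31 [ 0.5697 -0.083 ] 318.8 0.95
97.16 [ 0.5699 -0.0831] 319.3 1.01
spindle top
40.56 [ 0.5685 -0.0836] 146.6 1.33
40.89 [ 0.5689 -0.0838] 141.1 1.34
43.31 [ 0.5694 -0.0839] 135.3 1.25
43.5 [ 0.5689 -0.0838] 136.4 1.12
spindle side
23.97 [ 0.5698 -0.0829] 317.2 0.92
24.31 [ 0.5699 -0.0826] 317.7 0.83
24.5 [ 0.5699 -0.0826] 319.9 0.96
24.61 [ 0.5699 -0.0826] 318.1 0.83
knob both
156.66 [ 0.4531 -0.2747] 7.7 0.94
157.48 [ 0.453  -0.2745] 7.7 0.94
knob top
40.54 [ 0.4523 -0.275 ] 1.8 0.86
40.83 [ 0.4523 -0.2749] 1.6 0.92
real	0m52.399s
user	0m51.868s
sys	0m0.925s
```

```bash
cat > run2.py <<'E'
from fit import *
T=np.load("T.npy");S=np.load("S.npy")
w=wins(.569,-.085,.062,9)
print("top near 318");show(fit(dict(top=T),parts_spindle,w,.5697,-.083,(300,318,335)))
k=wins(.456,-.276,.02,14)
print("knob side");rs=fit(dict(side=S),parts_knob,k,.454,-.275,(-10,5,20));show(rs,2)
def ov(im,cam,P,win):
    x0,y0,W,H=win[cam];s=400/W
    c=cv2.resize(im[y0:y0+H,x0:x0+W].astype(np.uint8),(400,400),interpolation=cv2.INTER_CUBIC)[50:350]
    for p in P:
        if p is not None: cv2.polylines(c,[np.round((p-[x0,y0]+.5)*s-[0,50]).astype(np.int32)],True,(255,255,0),1)
    return c
v=(.5697,-.083,np.radians(318.5));u=(.453,-.2747,np.radians(5))
cv2.imwrite("pics/ov.png",np.vstack([np.hstack([ov(i,c,parts_spindle(c,*v),w) for c,i in(("top",T),("side",S))]),np.hstack([ov(i,c,parts_knob(c,*u),k) for c,i in(("top",T),("side",S))])]))
E
python3 run2.py
```

```text
top near 318
60.0 [ 0.5707 -0.0842] 329.4 0.87
60.97 [ 0.5703 -0.0841] 323.2 0.88
61.34 [ 0.5704 -0.0842] 319.2 0.8
knob side
84.96 [ 0.4533 -0.2743] 8.5 0.87
89.3 [ 0.4533 -0.2744] 8.3 0.83
```

View pics/ov.png

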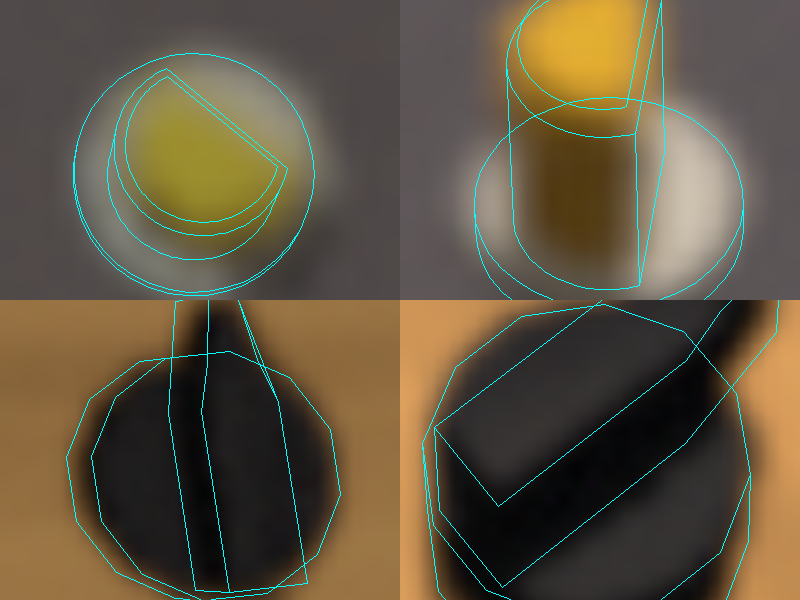

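Both views agree on a flat facing about 319° (x≈0.570, y≈-0.0835): in the side view the spindle wall is cut on the right of the nut, and in the top view it is cut at the upper right. The knob is at (0.453,-0.2747), yaw about 5°.

```bash
python3 - <<'E'
from h import *
print(delta([.40,-.02,.16],[180,0,95]))
E
```

```text
([-0.9112, 0.155, 0.0457], [0.0, 0.0, 0.008])
```

>>> send_rows(plan=[[[-0.91,0.155,0.045],[0,0,0.008],-1],[[-0.91,0.155,0.045],[0,0,0.008],-1],[[-0.91,0.155,0.045],[0,0,0.008],-1],[[-0.91,0.155,0.045],[0,0,0.008],-1],[[-0.91,0.155,0.045],[0,0,0.008],-1],[[-0.91,0.155,0.045],[0,0,0.008],-1],[[-0.91,0.155,0.045],[0,0,0.008],-1]])

```text
time: 12.2
ee_pos: [0.4003, -0.0224, 0.1598]
tcp_rot: [-180.0, 0.0, 94.7]
wrist_force: [0.2, -0.2, -0.7]
opening: 0.0858
```

```bash
python3 - <<'E'
from h import *
state();print(delta([.453,-.2747,.12],[180,0,95]),delta([.453,-.2747,.027],[180,0,95]))
E
```

```text
{'time': 12.2, 'q': [-3.1821, -16.3591, -17.468, 88.9084, -0.0301, -7.9158], 'ee_pos': [0.4003, -0.0224, 0.1598], 'tcp_rot': [-179.9787, 0.0274, 94.7337], 'wrist_force': [0.1572, -0.206, -0.6944], 'opening': 0.0858}
([-0.8525, 0.1056, 0.1332], [-0.0001, 0.0002, -0.0015]) ([-0.8524, 0.1058, 0.4432], [-0.0001, 0.0002, -0.0015])
```

>>> send_rows(plan=[[[-0.852,0.105,0.13],[0,0,0],-1],[[-0.852,0.105,0.13],[0,0,0],-1],[[-0.852,0.105,0.13],[0,0,0],-1],[[-0.852,0.105,0.13],[0,0,0],-1],[[-0.852,0.105,0.13],[0,0,0],-1],[[-0.852,0.105,0.13],[0,0,0],-1],[[-0.852,0.105,0.13],[0,0,0],-1],[[-0.852,0.105,0.13],[0,0,0],-1]])

```text
time: 13.0
ee_pos: [0.4535, -0.2705, 0.1212]
tcp_rot: [-180.0, -0.0, 95.0]
wrist_force: [-0.7, 0.4, 0.0]
opening: 0.0855
```

```bash
python3 - <<'E'
from h import *
state();print(delta([.453,-.2747,.027],[180,0,95]))
E
```

```text
{'time': 13.0, 'q': [-30.8185, 1.2451, -5.9819, 82.8117, 0.0175, -35.8294], 'ee_pos': [0.4535, -0.2705, 0.1212], 'tcp_rot': [-179.9789, -0.0369, 95.0109], 'wrist_force': [-0.6808, 0.362, 0.045], 'opening': 0.0855}
([-0.0141, -0.0029, 0.3142], [-0.0001, -0.0002, 0.0001])
```

>>> send_rows(plan=[[[0,0,0.2],[0,0,0],-1],[[0,0,0.2],[0,0,0],-1],[[0,0,0.2],[0,0,0],-1],[[0,0,0.2],[0,0,0],-1],[[0,0,0.2],[0,0,0],-1]])

```text
time: 13.5
ee_pos: [0.4545, -0.2717, 0.0634]
tcp_rot: [179.9, 0.1, 95.0]
wrist_force: [-0.3, -0.9, -0.0]
opening: 0.0855
```

```bash
python3 - <<'E'
from h import *
state();print(delta([.453,-.2747,.027],[180,0,95]));camera("top");state()
E
```

```text
{'time': 13.5, 'q': [-30.8702, 2.1308, -11.494, 76.21, 0.0026, -35.8848], 'ee_pos': [0.4545, -0.2717, 0.0634], 'tcp_rot': [179.8646, 0.0947, 95.0145], 'wrist_force': [-0.3446, -0.8885, -0.0173], 'opening': 0.0855}
([-0.0093, -0.0063, 0.1213], [0.0008, 0.0005, 0.0001])
{'time': 13.55, 'q': [-30.8834, 2.1421, -11.5078, 76.1942, 0.001, -35.8881], 'ee_pos': [0.4545, -0.2718, 0.0632], 'tcp_rot': [179.8732, 0.0906, 95.0045], 'wrist_force': [0.8189, -0.4196, 0.2415], 'opening': 0.0854}
```

>>> send_rows(plan=[[[-0.009,-0.006,0.06],[0,0,0],-1],[[-0.009,-0.006,0.115],[0,0,0],-1],[[-0.009,-0.006,0.115],[0,0,0],-1],[[-0.009,-0.006,0.115],[0,0,0],-1],[[-0.009,-0.006,0.115],[0,0,0],-1],[[-0.009,-0.006,0.115],[0,0,0],-1]])

```text
time: 14.15
ee_pos: [0.4525, -0.2747, 0.0278]
tcp_rot: [179.9, 0.1, 95.0]
wrist_force: [0.5, -0.9, -0.1]
opening: 0.0852
```

>>> send_rows(plan=[[[0,0,0.007],[0,0,0],1],[[0,0,0.007],[0,0,0],1],[[0,0,0.007],[0,0,0],1],[[0,0,0.007],[0,0,0],1],[[0,0,0.007],[0,0,0],1],[[0,0,0.007],[0,0,0],1],[[0,0,0.007],[0,0,0],1],[[0,0,0.007],[0,0,0],1]], force=60)

```text
time: 14.95
ee_pos: [0.4521, -0.2745, 0.0248]
tcp_rot: [180.0, 0.0, 95.0]
wrist_force: [0.2, -0.3, 2.8]
opening: 0.0131
```

```bash
python3 - <<'E'
from h import *
state();print(delta([.46,-.2,.2],[180,0,50]))
E
```

```text
{'time': 14.95, 'q': [-31.2608, 3.2777, -14.6481, 72.0521, 0.0016, -36.2465], 'ee_pos': [0.4521, -0.2745, 0.0248], 'tcp_rot': [179.9812, 0.0118, 94.9857], 'wrist_force': [0.2402, -0.3237, 2.8248], 'opening': 0.0131}
([0.2449, 0.0479, -0.5841], [0.0001, 0.0, 0.2499])
```

>>> send_rows(plan=[[[0,0,-0.15],[0,0,0],1],[[0,0,-0.3],[0,0,0],1],[[0,0,-0.42],[0,0,0],1],[[0.23,0.05,-0.42],[0,0,0.255],1],[[0.23,0.05,-0.42],[0,0,0.255],1],[[0.23,0.05,-0.42],[0,0,0.255],1],[[0.23,0.05,-0.42],[0,0,0.255],1],[[0.23,0.05,-0.42],[0,0,0.255],1],[[0.23,0.05,-0.42],[0,0,0.255],1],[[0.23,0.05,-0.42],[0,0,0.255],1]])

```text
time: 15.95
ee_pos: [0.4608, -0.2043, 0.1503]
tcp_rot: [-180.0, 0.0, 49.0]
wrist_force: [0.4, 0.3, -0.5]
opening: 0.0128
```

```bash
python3 - <<'E'
from h import *
state();print(delta([.570,-.0835,.14],[180,0,49]))
E
```

```text
{'time': 15.95, 'q': [-23.9043, -2.1512, -6.1528, 86.0288, -0.0009, 17.0515], 'ee_pos': [0.4608, -0.2043, 0.1503], 'tcp_rot': [-179.9711, 0.0098, 49.0442], 'wrist_force': [0.4105, 0.3228, -0.5415], 'opening': 0.0128}
([0.5425, 0.011, 0.0343], [-0.0002, 0.0001, 0.0002])
```

>>> send_rows(plan=[[[0.542,0.011,0.04],[0,0,0],1],[[0.542,0.011,0.04],[0,0,0],1],[[0.542,0.011,0.04],[0,0,0],1],[[0.542,0.011,0.04],[0,0,0],1],[[0.542,0.011,0.04],[0,0,0],1],[[0.542,0.011,0.04],[0,0,0],1],[[0.542,0.011,0.04],[0,0,0],1],[[0.542,0.011,0.04],[0,0,0],1],[[0.542,0.011,0.04],[0,0,0],1]])

```text
time: 16.85
ee_pos: [0.5696, -0.0845, 0.139]
tcp_rot: [180.0, -0.0, 49.0]
wrist_force: [-0.7, -0.1, -0.7]
opening: 0.013
```

```bash
python3 - <<'E'
from fit import *
o=state()
S=avg("side",4);T=avg("top",2);np.save("S2.npy",S)
for c in("side","top"): print(c,[(np.round(d["point"],1).tolist(),round(d["p"],2)) for d in place_of("knob_nose",c)])
e=np.array(o["ee_pos"]);yaw=np.radians(o["tcp_rot"][2]-90)
c=np.array([np.cos(yaw),np.sin(yaw)])
print("nose predicted",[proj(k,[*(e[:2]+.032*c),e[2]-.0248+.035]).round(1) for k in("side","top")])
x0,y0,W,H=210,175,60,60
im=cv2.resize(S[y0:y0+H,x0:x0+W].astype(np.uint8),(600,600),interpolation=cv2.INTER_CUBIC)
for p in parts_knob("side",e[0],e[1],yaw,e[2]-.0248)+parts_spindle("side",.57,-.0835,np.radians(319))[:3]:
    cv2.polylines(im,[np.round((p-[x0,y0]+.5)*10).astype(np.int32)],True,(255,255,0),1)
cv2.imwrite("pics/hover.png",im)
E
```

```text
{'time': 16.85, 'q': [-8.4333, 7.6052, 2.727, 85.0949, -0.003, 32.5406], 'ee_pos': [0.5696, -0.0845, 0.139], 'tcp_rot': [179.9757, -0.012, 49.0261], 'wrist_force': [-0.6625, -0.0769, -0.7099], 'opening': 0.013}
side [([288.5, 298.3], 0.78), ([252.9, 196.6], 0.74)]
top [([362.0, 214.4], 0.6)]
nose predicted [array([252.4, 193.6]), array([287. , 192.2])]
```

View pics/hover.png

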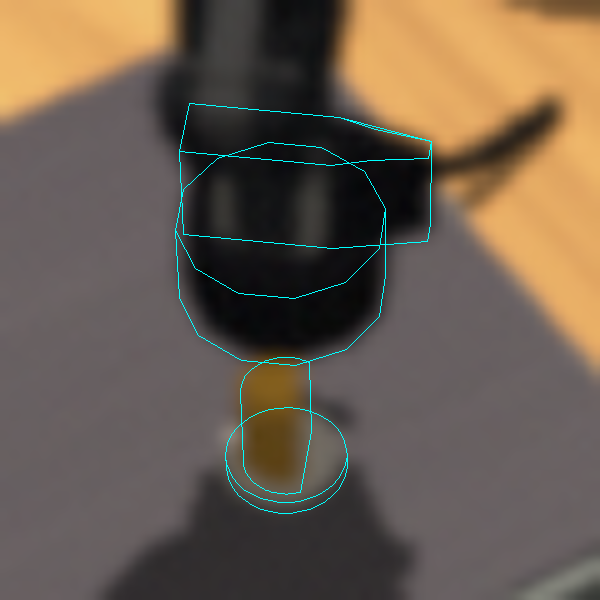

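The knob is held square above the spindle with its nose to the lower right of the flat direction, as predicted (nose at (253,197) against (252,194) predicted). I'll lower it gently and watch the force.

>>> send_rows(plan=[[[0.003,0,0.05],[0,0,0],1],[[0.003,0,0.1],[0,0,0],1],[[0.003,0,0.11],[0,0,0],1],[[0.003,0,0.12],[0,0,0],1],[[0.003,0,0.126],[0,0,0],1],[[0.003,0,0.132],[0,0,0],1],[[0.003,0,0.132],[0,0,0],1],[[0.003,0,0.132],[0,0,0],1]])

```text
time: 18.05
ee_pos: [0.5701, -0.0828, 0.0988]
tcp_rot: [-179.9, 0.0, 49.1]
wrist_force: [-5.0, 1.8, -1.9]
opening: 0.0128
```

In, with no vertical force. There is a 5 N sideways push against the nose direction, so I'll yield 1.2 mm along -y of the tool and then go on down.

>>> send_rows(plan=[[[0,-0.004,0.005],[0,0,0],1],[[0,-0.004,0.01],[0,0,0],1],[[0,-0.004,0.015],[0,0,0],1],[[0,-0.004,0.02],[0,0,0],1],[[0,-0.004,0.025],[0,0,0],1],[[0,-0.004,0.025],[0,0,0],1],[[0,-0.004,0.025],[0,0,0],1]])

```text
time: 18.75
ee_pos: [0.5697, -0.0822, 0.0913]
tcp_rot: [180.0, 0.0, 49.1]
wrist_force: [-1.5, -0.1, -1.5]
opening: 0.0127
```

>>> send_rows(plan=[[[0,-0.001,0.005],[0,0,0],1],[[0,-0.001,0.01],[0,0,0],1],[[0,-0.001,0.015],[0,0,0],1],[[0,-0.001,0.02],[0,0,0],1],[[0,-0.001,0.02],[0,0,0],1],[[0,-0.001,0.02],[0,0,0],1]], force=100)

```text
time: 19.35
ee_pos: [0.5695, -0.082, 0.0858]
tcp_rot: [180.0, -0.0, 49.1]
wrist_force: [-1.2, 0.2, 3.7]
opening: 0.012
```

>>> send_rows(plan=[[[0,0,0.005],[0,0,0],1],[[0,0,0.01],[0,0,0],1],[[0,0,0.015],[0,0,0],1],[[0,0,0.015],[0,0,0],1],[[0,0,0.015],[0,0,0],1]])

```text
time: 19.85
ee_pos: [0.5696, -0.082, 0.0815]
tcp_rot: [180.0, -0.0, 49.1]
wrist_force: [-3.5, -0.4, 7.1]
opening: 0.0118
```

>>> send_rows(plan=[[[0,0,0.004],[0,0,0],1],[[0,0,0.008],[0,0,0],1],[[0,0,0.008],[0,0,0],1],[[0,0,0.008],[0,0,0],1]])

```text
time: 20.25
ee_pos: [0.5697, -0.082, 0.0807]
tcp_rot: [179.9, -0.1, 49.1]
wrist_force: [-7.0, -0.1, 17.9]
opening: 0.0119
```

17.9 N at z 0.0807, which matches the predicted stop at 0.0808. I'll check that it holds, and take a picture.

>>> send_rows(plan=[[[0,-0.002,0.001],[0,0,0],1],[[0,-0.002,0.001],[0,0,0],1],[[0,-0.002,0.001],[0,0,0],1],[[0,-0.002,0.001],[0,0,0],1],[[0,-0.002,0.001],[0,0,0],1]])

```text
time: 20.75
ee_pos: [0.5697, -0.082, 0.0807]
tcp_rot: [179.8, -0.1, 49.1]
wrist_force: [-4.9, -1.8, 18.2]
opening: 0.0121
```

```bash
python3 - <<'E'
from fit import *
o=state()
S=avg("side",3);T=avg("top",2)
for c in("side","top"): print(c,[(np.round(d["point"],1).tolist(),round(d["p"],2)) for d in place_of("knob_nose",c)])
print("shards",[(np.round(d["point"],1).tolist(),round(d["p"],2)) for d in recognise("shard_a","top")])
e=np.array(o["ee_pos"]);yaw=np.radians(o["tcp_rot"][2]-90)
print("nose predicted",proj("side",[*(e[:2]+.032*np.array([np.cos(yaw),np.sin(yaw)])),.091]).round(1))
x0,y0,W,H=210,185,60,60
im=cv2.resize(S[y0:y0+H,x0:x0+W].astype(np.uint8),(500,500),interpolation=cv2.INTER_CUBIC)
for p in parts_knob("side",.5697,-.083,yaw,.056)[:1]: cv2.polylines(im,[np.round((p-[x0,y0]+.5)*500/60).astype(np.int32)],True,(255,255,0),1)
t=cv2.resize(T.astype(np.uint8)[200:310,90:150],(273,500))
cv2.imwrite("pics/end.png",np.hstack([im,t])); state()
E
```

```text
{'time': 20.75, 'q': [-8.1712, 7.976, -3.297, 78.5417, -0.0316, 32.753], 'ee_pos': [0.5697, -0.082, 0.0807], 'tcp_rot': [179.827, -0.0737, 49.0759], 'wrist_force': [-4.8563, -1.832, 18.2185], 'opening': 0.0121}
side [([250.8, 211.9], 0.77), ([287.2, 300.5], 0.75)]
top [([360.5, 214.0], 0.8)]
shards [([150.2, 261.6], 0.63), ([148.6, 238.8], 0.49)]
nose predicted [251.5 210.5]
{'time': 21.15, 'q': [-8.1711, 7.9762, -3.2983, 78.5435, -0.0307, 32.7534], 'ee_pos': [0.5696, -0.0819, 0.0807], 'tcp_rot': [179.8304, -0.0726, 49.0756], 'wrist_force': [-5.7848, -0.8907, 18.3234], 'opening': 0.0119}
```

View pics/end.png

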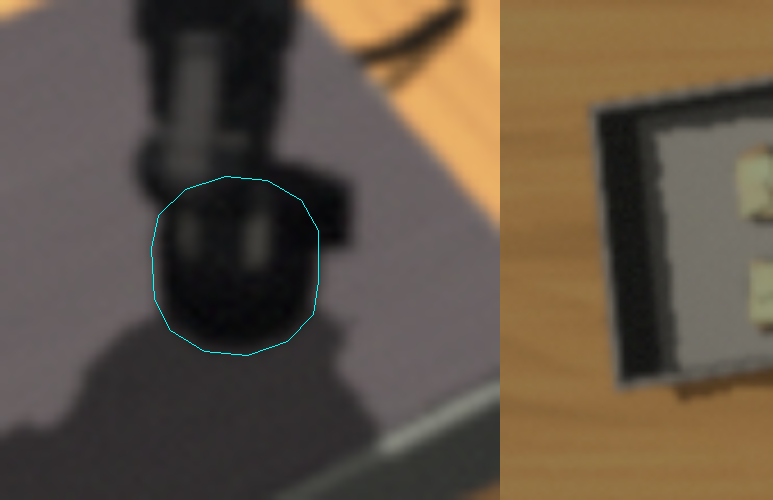

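The picture shows the knob seated low on the panel and still gripped. Its outline has the same small offset from the model as at hover, so it has not slipped. Both shards are in the bin at (150,262) and (149,239). Handing in.

```bash
python3 -c "
from workcell import bot
print(bot.job_done())"
```

```text
the job is handed in; nothing more can be done
None
```

The job is handed in at about 21 s of the 67 s. The shards went into the bin first, shard_b and then shard_a. I then turned the black knob to about 319°, pushed it onto the spindle and pressed it down. The arm is still gripping it at 100 N.

**Last checks**
- **Pressed down:** the TCP is at z = 0.0807, against 0.0808 predicted for the stop. The push held at about 18 N for roughly 0.9 s, well above the 9 N spring. I judged the stop from force and height; the plunge itself was not measured.
- **On the spindle:** the knob slid on with no upward force until the spring contact. It shows no slip in the grip: the outline has the same 1 px offset from the model as before insertion. A sideways force of about 5 N remained.
- **Nose direction:** the networks put the nose at (251,212) in the side picture, against (252,211) predicted.
- **Shards:** both show in the bin in the last top picture.
- **Mugs and brush:** the arm was never sent near them, but I did not check them again at the end.

**What disagreed**
- **Spindle flat:** a fit to the top camera alone first put the flat about 180° off, near 140°. The side camera, both cameras together, the overlay and the insertion all agreed on about 319°.
- **Camera offset:** the two cameras differed by about 1.5 mm on positions, and I took up the rest by yielding about 1–2 mm during insertion.

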